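# Prop the case box open with the plaster knife

### The job

In the dental lab, pick up the plaster knife, slip its blade under the lip of the red case box's yellow lid, and lever the lid open with the blade, so that the cast inside can be looked over. Finish while still holding: keep the knife in the gripper with its blade alone propping the lid steady at 45 degrees open (within about 5 degrees), since the lid falls shut if let go. Touch the lid with nothing but the knife, and leave the jar, the palette and the cast on the bench where they are.

Things in the scene. Friction and masses are not known exactly. Their poses are not given: they have to be found in the camera images.
- box: Red case box fixed to the bench, 130 (x) x 150 (y) x 60 mm high, walls 5 mm, origin at the centre of its underside; its front faces its own -x (roughly to the robot), z up. In the middle of the front wall, just under the lid, a notch 70 mm wide and 14 mm deep (46 to 60 mm above the bench). A cast 33 mm high sits inside.
- lid (a joint): Angle of the yellow lid in rad: 0 shut, growing as its front rises, stop at 1.45; 45 degrees = 0.785. Flat plate 145 (x) x 150 (y) x 6 mm, about 0.12 kg, no handle; hinged along the box's top rear edge, it sticks out 15 mm beyond the box's front as a lip. A weak spring and its weight always shut it: the lip needs about 1 N to lift.
- lid_hinge (a point): Point on the hinge line, midway across, at the lid's underside: 65 mm behind (+x) the box's centre and 60.5 mm above the bench. It does not move with the lid.
- lid_lip (a point): Middle of the lower front edge of the lid's lip, 145 mm from lid_hinge; when shut it is 80 mm in front (-x) of the box's centre, 60.5 mm above the bench. It moves with the lid.
- knife: Plaster knife lying on the bench, about 0.09 kg; its x points to the blade. Origin on its underside below the balance point, where to grip. Wooden handle 18 mm wide, 22 mm high, from 90 mm behind the origin to 20 mm ahead, then an 8 mm brass ferrule, then a stiff flat steel blade 20 mm wide, 3 mm thick, lying flat, mid-plane 11 mm above the underside, reaching 100 mm ahead.
- knife_tip (a point): Middle of the blade's front end: 100 mm ahead of the knife's origin along its x, 11 mm above its underside.
- jar: Bystander: loose amber glass jar with a white cap, 60 mm diameter, 65 mm high; origin under its centre.
- palette: Bystander: loose white ceramic mixing palette with cream spots, 75 x 100 x 12 mm; origin under its centre.
- cast: Bystander: loose plaster cast of a jaw with white teeth on a terracotta-coloured base, 55 x 60 x 28 mm; origin under its centre.
There are look-alikes about, which are no part of the job. There is more than one size of the knife; the one meant has the size given above. Several things have the shape of the box; the one meant has the colours described above.

How it is judged:
By the outcome, as a careful person would: the job done as asked, in the order asked, and still so for the second after the job is handed in, while the arm keeps its last pose, push and grip.
It also fails if it takes over 43 s, if anything falls off the work surface, if the arm or the gripper's body presses on something with over 40 N, if the wrist force passes 120 N, or if a joint passes its speed limit or range.

### The arm

A 6-joint arm with a two-finger parallel gripper is mounted at the origin on the work surface. World frame = base frame: x ahead of the robot, y to its left, z up, the work surface at z = 0. Lengths are in mm, angles in degrees, forces in N, time in s.
With the tool pointing down it reaches from about 425 to 950 mm from the base axis. Payload 14.7 kg.
Tool frame: the origin (TCP) lies on the centre line of the jaws, within the pads' length; the fingertips stand bot.tcp_to_tips ahead of it and the grasp point (between the pads) lies 8 mm behind it (bot.tcp_to_tips is the distance from the TCP to the fingertips, in mm); z points along the fingers, y is the line along which they close (so a half turn about z gives the same grasp; the last joint's range is limited). The gripper opens to 85 mm and grips with 20 to 120 N. Pads are 22 mm wide; open, the fingers measure 114 mm over their backs; the gripper's body (76 mm by 85 mm) begins 54 mm behind the grasp point. The pads swing forward as they close: fully open they stand 13 mm farther back than shut.
Start: joints at [-77.899, 27.513, 91.461, -0, 61.026, -2.67], TCP at [165.737, -628.509, 242.297] pointing down, gripper open.
Joint ranges: [-157.49, 157.49], [-46.99, 117.5], [13.45, 153.17], [-89.5, 269.5], [5.16, 153.95], [-167.48, 167.48]. Speed limits (degrees/s): [108.29, 108.29, 136.94, 172.46, 172.46, 172.46].

### API

Orientations are given as [roll, pitch, yaw] about the fixed x, y, z axes, in that order (R = Rz(yaw) Ry(pitch) Rx(roll)).
In Python, from cell import monitor, imaging, bot, find_in, place_of gives the robot as it stands.
- The arm moves only by the tool jog_arm, never from a script. Its argument "commands" is a list of rows, each a list of 4 numbers: the shift along the tool's x, y, z in mm, then the turn about the tool's z in rad. In form: [[dx, dy, dz, turn], ...]. A call has exactly 10 rows; each row is the pose to reach, as a shift and turn from the pose commanded when the call began, along the tool's axes at that moment; what a row does not reach only later rows make up. A row lasts 1/12 s, in which the tool goes at most 41.7 mm and 7.16 degrees, less where a joint would pass 70% of its speed; a pose out of reach is approached as far as the arm can. A call with a gripper value outside its range is refused whole. "gripper" is the finger opening in mm, from 0 to 85.4, set as the call begins (left out, the last holds). The fingers move at their own pace and stop on an object; "newtons" is the grip in N (left out, the last holds). Time passes only in rows, so rows that repeat a pose let the fingers close, or fill a call up. It gives the time, the measured TCP pose, the force, the opening and the grip force at its end, in the units of the state.
- monitor.sense(): the state, without advancing time (a new reading comes with each control period).
- imaging.capture(name): name is "scene" or "top" or "wrist"; returns a dict with "frame" (420x560x3 uint8, blue, green, red), "z_map" (420x560 float32, mm along the optical axis (not along the pixel's ray), 0 where there is no reading), "K" (3x3 intrinsics, pixels), "D" ([k1, k2, p1, p2, k3] as OpenCV has them; the pictures are not rectified), "camera_from_world" (4x4, takes a point from world to camera coordinates). Camera axes: x right, y down, z forward; pixel columns grow to the right and rows downward; lengths in mm; the calibration is good to about 2 mm. A picture is of the moment at which its call begins.
- bot.hand_in(): hands the job in; it is judged then, once.
Trained networks look in the newest picture that a camera, given by its name, has taken for a name from the list of things; names that differ only in an ending like _2 or _b are one class to them, and where a whole thing is asked for, a point or a joint stands for the part that bears it (a point fixed in the world has none). Each returns a list of dicts, best first, with "score" (0 to 1); they miss things now and then, are a little off and sometimes report something else, mostly with a low value. They report only what shows in the picture. A call takes as long as a camera call. They do not tell look-alikes from the thing itself.
- find_in(camera, label): "xy" ([column, row] in pixels, amid what is visible of it).
- place_of(camera, label): "xy" ([column, row] in pixels: a listed point, or the origin of a listed thing).
The state is a dict: "time_s": time; "qpos": joint angles; "qvel": joint speeds; "joint_torque": joint torques, N m; "position": TCP position; "tool_rot": TCP orientation; "force": force on the tool from outside, world axes, zero at the start; "torque": the same for the moment, N m; "gripper_width": opening from 0.0 (shut) to 1.0 (fully open); "finger_force": force on a finger pad.
Only numpy, scipy, OpenCV 4.12 (cv2) and the standard library are available. Lean on these libraries where they do the work, as an engineer would, in place of code of your own. Each camera call takes 0.05 s, during which the arm holds its last target. There are 200 camera calls.

## Working session

There is one attempt and no reset: what is moved stays moved. The work goes in short steps, Python scripts to look and compute and a tool call to move; the robot and the scene stay as the last step left them, time stands still between calls to the robot, and variables do not carry over. Pictures are saved under pics/ and viewed, at most 10 in all, crops included, and the job is handed in when it is done.

Besides the shell and the picture viewer there is one more tool, called after "Call:" in YAML: its name, and indented under it one key for each argument. jog_arm: Moves the arm, as the interface text tells. Its arguments: {"type":"object","properties":{"commands":{"type":"array"},"gripper":{"type":"number"},"newtons":{"type":"number"}},"required":["commands"]}

```bash
mkdir -p pics; ls
cat > h.py <<'E'
import numpy as np, cv2
from cell import monitor, imaging, bot, find_in, place_of
def world(c,xy,z=None,depth=None):
    K,D,T=np.array(c["K"],float),np.array(c["D"],float),np.array(c["camera_from_world"],float)
    xy=np.array(xy,float).reshape(-1,1,2)
    n=cv2.undistortPoints(xy,K,D).reshape(-1,2)
    r=np.c_[n,np.ones(len(n))]
    R,t=T[:3,:3],T[:3,3]
    o=-R.T@t; d=r@R
    if z is not None: return o+d*((z-o[2])/d[:,2])[:,None]
    zz=np.array([c["z_map"][int(round(y)),int(round(x))] for x,y in xy.reshape(-1,2)]) if depth is None else depth
    return o+d*zz[:,None]
def pix(c,P):
    T=np.array(c["camera_from_world"],float)
    return cv2.projectPoints(np.array(P,float).reshape(-1,1,3),cv2.Rodrigues(T[:3,:3])[0],T[:3,3],np.array(c["K"],float),np.array(c["D"],float))[0].reshape(-1,2)
E
python3 - <<'E'
from h import *
print(bot.tcp_to_tips, monitor.sense())
for n in ["top","scene"]:
    c=imaging.capture(n); cv2.imwrite(f"pics/{n}0.png",c["frame"])
    T=np.array(c["camera_from_world"]); print(n,-T[:3,:3].T@T[:3,3])
    for l in ["box","knife","knife_tip","lid_lip","lid_hinge","jar","palette","cast"]:
        for d in place_of(n,l)[:4]:
            print(l,np.round(d["xy"]),round(d["score"],2),world(c,[d["xy"]]).round(0)[0])
E
```

```text
pics
11.0 {'time_s': 0.0, 'qpos': array([-7.78971412e+01,  2.75487632e+01,  9.14934737e+01,  4.24034776e-04,
        6.10273731e+01, -2.66936432e+00]), 'qvel': array([ 0.02887827, -0.01779708, -0.06339368, -0.05476052, -0.05249855,
        0.18182085]), 'joint_torque': array([ 8.70554777e-05, -9.50657129e+01, -4.30187488e+01, -1.80801403e-04,
        1.22878561e-02,  6.99202616e-06]), 'position': array([ 165.67989054, -628.11377872,  241.68655887]), 'tool_rot': array([-1.79930483e+02, -3.61221530e-03,  1.47720153e+01]), 'force': array([0.41648981, 0.49544029, 0.2894652 ]), 'torque': array([-0.02216877, -0.00315099,  0.00020151]), 'finger_force': 0.0, 'gripper_width': 0.997680017992584}
top [ 459.3836712   -84.8384658  1496.78329853]
box [180. 275.] 0.98 [378. 259.  74.]
box [222. 185.] 0.79 [663. 123.  69.]
knife [444. 285.] 0.98 [ 331. -586.   33.]
knife [302. 187.] 0.76 [ 660. -134.   23.]
knife [318. 290.] 0.69 [ 322. -180.   31.]
knife_tip [410. 315.] 0.86 [ 232. -483.   -2.]
knife_tip [291. 157.] 0.71 [764. -99.   3.]
knife_tip [354. 267.] 0.62 [ 391. -302.   18.]
lid_lip [220. 
[... 467 characters left out ...]
.] 0.95 [734. 405.  72.]
box [386. 259.] 0.83 [403. 291.  64.]
box [290. 264.] 0.68 [689. 163.  62.]
knife [277.  98.] 0.71 [ 345. -603.   -4.]
knife [333. 164.] 0.7 [ 332. -160.   19.]
knife [259. 204.] 0.54 [ 662. -129.    9.]
knife_tip [300. 147.] 0.95 [ 402. -296.   16.]
knife_tip [314. 102.] 0.6 [ 223. -501.    3.]
lid_lip [334. 314.] 0.86 [650. 378.  71.]
lid_lip [406. 236.] 0.6 [262. 225.  -2.]
lid_lip [303. 244.] 0.57 [615. 119.  63.]
lid_hinge [377. 259.] 0.97 [428. 277.  61.]
lid_hinge [271. 266.] 0.85 [744. 138.  53.]
lid_hinge [300. 338.] 0.56 [777. 393.  70.]
jar [242. 143.] 0.79 [ 599. -405.   35.]
palette [236. 245.] 0.61 [806. -10.  14.]
cast [372. 315.] 0.74 [533. 417.  17.]
```

Run:
```python
import cv2
a=cv2.imread("pics/top0.png")[120:340,100:480]
cv2.imwrite("pics/topc.png",cv2.resize(a,(800,463),interpolation=cv2.INTER_CUBIC))
```

```text
(no output)
```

View pics/topc.png

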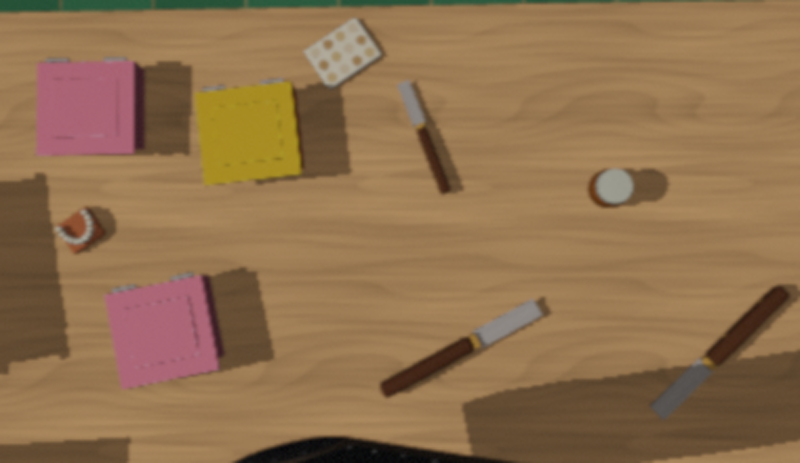

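View pics/scene0.png

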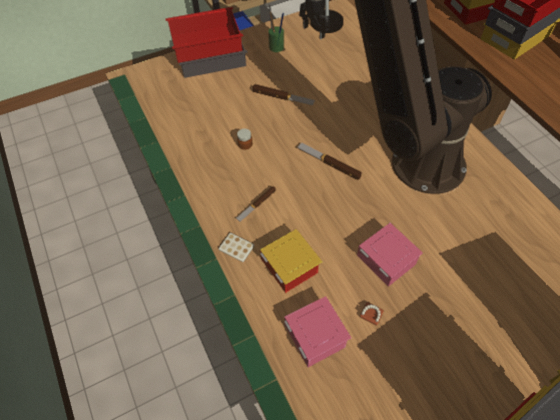

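Knife candidates in the top image: A at (302,187), about 55 px or 185 mm long; B at (318,290) and C at (444,285), both about 270 mm. A fits the given 190 mm length. Box candidates: (222,185) has a yellow lid on a red body, while (180,275) and (143,168) have pink lids, so the first one is meant. Next I'll measure both and check with an enlarged crop.

Run:
```python
from h import *
c=imaging.capture("top"); f=c["frame"]; hsv=cv2.cvtColor(f,cv2.COLOR_BGR2HSV)
m=cv2.inRange(hsv,(20,170,60),(35,255,255))
n,l,s,ce=cv2.connectedComponentsWithStats(m); i=1+np.argmax(s[1:,4]); print(s[i],ce[i])
cnt=max(cv2.findContours((l==i).astype(np.uint8),0,2)[0],key=len)
W=world(c,cnt.reshape(-1,2),z=66.5)[:,:2].astype(np.float32)
r=cv2.minAreaRect(W); print("lid",r)
# knife: pixels in roi, difference from wood
x0,y0,x1,y1=282,150,325,218
roi=f[y0:y1,x0:x1].astype(float)
med=np.median(roi.reshape(-1,3),0); 
h=hsv[y0:y1,x0:x1]
blade=(h[...,1]<70)&(h[...,2]>90); hand=(h[...,2]<90)
for nm,mm,z in(("blade",blade,12.5),("handle",hand,22)):
    n,l,s,ce=cv2.connectedComponentsWithStats(mm.astype(np.uint8)); i=1+np.argmax(s[1:,4])
    p=np.argwhere(l==i)[:,::-1]+[x0,y0]; W=world(c,p,z=z)[:,:2].astype(np.float32); print(nm,len(p),cv2.minAreaRect(W),W.mean(0))
v=cv2.resize(f[140:220,190:330],(800,457),interpolation=cv2.INTER_CUBIC); cv2.imwrite("pics/kc.png",v)
```

```text
[ 193  159   50   49 2035] [217.67420147 183.05700246]
lid ((670.2146606445312, 137.88165283203125), (143.97544860839844, 150.0814971923828), 5.7096476554870605)
blade 138 ((723.5234985351562, -113.38423919677734), (70.8030014038086, 22.354022979736328), 19.919462203979492) [ 723.0411  -113.33818]
handle 171 ((630.9002075195312, -148.520751953125), (107.39642333984375, 18.462223052978516), 20.61406135559082) [ 631.17255 -148.63933]
```

View pics/kc.png

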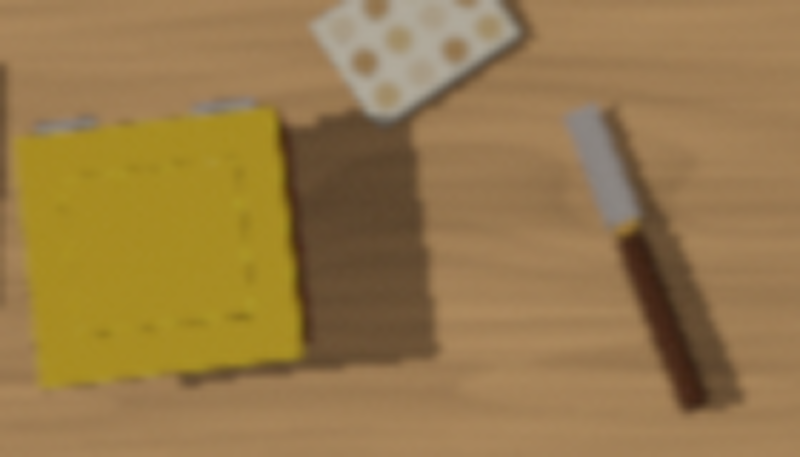

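The enlarged crop shows the yellow lid at crop x 20–300, y 110–385, and knife A from its tip at (585,110) to the handle end at (695,405). Knife A measures about 190 mm overall with a 107 mm handle and a 22 mm wide blade, so it is the one meant. Its origin is at about (663.5, -136) with yaw 20.7°. The box has yaw 5.7°, its lip is at (598, 131) and its hinge at (742, 145).

Call:
jog_arm:
  commands:
    - [18,-10,0,0]
    - [49,-28,0,0]
    - [79,-45,0,0]
    - [109,-63,0,0]
    - [143,-82,0,0]
    - [176,-101,0,0]
    - [209,-120,0,0]
    - [243,-140,0,0]
    - [276,-159,0,0]
    - [310,-178,0,0]
  gripper: 60

```text
time_s: 1.78
position: [421.1, -375.9, 242.5]
tool_rot: [180.0, -0.0, 14.8]
force: [0.8, -0.7, 0.6]
gripper_width: 0.702
finger_force: 0.0
```

Call:
jog_arm:
  commands:
    - [33,-19,5,-0.01]
    - [66,-38,15,-0.03]
    - [99,-57,25,-0.05]
    - [132,-76,35,-0.07]
    - [165,-95,45,-0.09]
    - [198,-114,55,-0.104]
    - [231,-133,65,-0.104]
    - [264,-152,75,-0.104]
    - [285,-164,85,-0.104]
    - [297,-171,90,-0.104]

```text
time_s: 2.62
position: [665.2, -133.6, 150.9]
tool_rot: [-180.0, 0.0, 20.8]
force: [-1.0, -0.4, 0.2]
gripper_width: 0.705
finger_force: 0.0
```

Run:
```python
from h import *
c=imaging.capture("wrist"); s=monitor.sense(); print(s["position"],s["tool_rot"],s["qpos"],s["time_s"])
cv2.imwrite("pics/w1.png",c["frame"])
T=np.array(c["camera_from_world"]); print(-T[:3,:3].T@T[:3,3])
for l in ["knife","knife_tip"]:
  for d in place_of("wrist",l)[:3]: print(l,d["xy"],d["score"],world(c,[d["xy"]],z=11 if 'tip' in l else 0))
```

```text
[ 665.65498738 -132.93109926  150.40782732] [-1.79938927e+02  2.30273541e-02  2.08633484e+01] [-1.38715069e+01  3.51263849e+01  9.20329686e+01  4.64803881e-02
  5.28943776e+01  5.52370986e+01] 2.6667
[ 740.09102333 -105.23642036  281.75366813]
knife [283.9, 193.5] 0.94 [[ 666.13706463 -137.08863149    0.        ]]
knife_tip [284.4, 83.2] 0.85 [[ 756.78393937 -102.49863663   11.        ]]
```

View pics/w1.png

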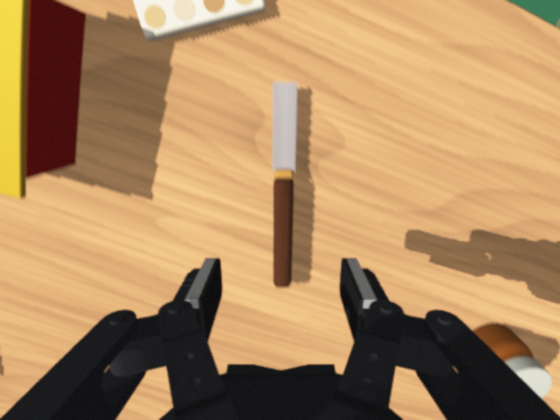

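The wrist view shows the knife running straight up the image, from the tip at (285,83) to the handle end at (283,286), with the ferrule at (284,175). It sits centred between the fingers. I'll refine the pose from these points.

Run:
```python
from h import *
c=imaging.capture("wrist"); s=monitor.sense()
hsv=cv2.cvtColor(c["frame"],cv2.COLOR_BGR2HSV)[60:300,260:320]
for nm,mm,z in(("blade",(hsv[...,1]<50)&(hsv[...,2]>110),12.5),("handle",(hsv[...,2]<85),20)):
    n,l,st,ce=cv2.connectedComponentsWithStats(mm.astype(np.uint8)); i=1+np.argmax(st[1:,4])
    p=np.argwhere(l==i)[:,::-1]+[260,60]; W=world(c,p,z=z)[:,:2].astype(np.float32); r=cv2.minAreaRect(W); print(nm,len(p),r,st[i])
    off=-64 if nm=="blade" else 35
    a=np.radians(20.8); print("origin",np.array(r[0])+off*np.array([np.cos(a),np.sin(a)]))
print(s["position"],s["tool_rot"])
```

```text
blade 2034 ((722.0411376953125, -116.64344024658203), (72.05303955078125, 19.550642013549805), 20.367525100708008) [  12   22   24   88 2034]
origin [ 662.21229441 -139.37028584]
handle 600 ((634.5037231445312, -154.75506591796875), (105.65814208984375, 14.50677490234375), 25.82577896118164) [ 15 118  18 107 600]
origin [ 667.22262182 -142.32632223]
[ 663.20900822 -136.66225656  152.28047253] [-1.79994561e+02  3.76840237e-02  2.07531814e+01]
```

Call:
jog_arm:
  commands:
    - [0,1,15,0]
    - [0,1,40,0]
    - [0,1,65,0]
    - [0,1,90,0]
    - [0,1,110,0]
    - [0,1,124,0]
    - [0,1,132,0]
    - [0,1,136,0]
    - [0,1,138,0]
    - [0,1,138,0]

```text
time_s: 3.65
position: [664.4, -137.6, 15.0]
tool_rot: [180.0, -0.0, 20.7]
force: [-0.4, -0.6, 0.7]
gripper_width: 0.704
finger_force: 0.0
```

Call:
jog_arm:
  commands:
    - [0,0,0,0]
    - [0,0,0,0]
    - [0,0,0,0]
    - [0,0,0,0]
    - [0,0,0,0]
    - [0,0,0,0]
    - [0,0,0,0]
    - [0,0,0,0]
    - [0,0,0,0]
    - [0,0,0,0]
  gripper: 0
  newtons: 100

```text
time_s: 4.48
position: [664.6, -137.3, 15.3]
tool_rot: [180.0, -0.1, 20.7]
force: [-1.8, 0.7, 8.8]
gripper_width: 0.183
finger_force: 98.7
```

Call:
jog_arm:
  commands:
    - [0,0,-3,0]
    - [0,0,-10,0]
    - [0,0,-25,0]
    - [0,0,-45,0]
    - [0,0,-65,0]
    - [0,0,-85,0]
    - [0,0,-100,0]
    - [0,0,-107,0]
    - [0,0,-110,0]
    - [0,0,-110,0]

```text
time_s: 5.32
position: [664.3, -137.3, 125.2]
tool_rot: [180.0, -0.1, 20.7]
force: [-0.1, 0.4, -1.8]
gripper_width: 0.182
finger_force: 97.8
```

```bash
cat > kn.py <<'E'
from h import *
def knife(save=None):
    c=imaging.capture("wrist"); s=monitor.sense()
    if save: cv2.imwrite(save,c["frame"])
    return c,s
E
python3 - <<'E'
from kn import *
c,s=knife("pics/w2.png"); print(s["position"],s["tool_rot"],s["gripper_width"],s["force"],s["torque"])
print(place_of("wrist","knife_tip")[:2])
z=c["z_map"]
for xy in [(284,y) for y in range(10,330,20)]: print(xy,world(c,[xy]).round(1)[0],c["frame"][xy[1],xy[0]])
E
```

```text
[ 663.84293323 -137.1824604   124.2377    ] [-1.79994826e+02  7.08463044e-03  2.07294790e+01] 0.18335200961538994 [-0.28269829  0.24472432 -1.55741802] [ 0.00531874  0.00023469 -0.01597474]
[{'xy': [279.3, 55.3], 'score': 0.86}]
(284, 10) [802.6 -88.2  -0.9] [138 200 242]
(284, 30) [ 7.9e+02 -9.3e+01 -3.0e-01] [131 190 236]
(284, 50) [777.4 -97.8  -1.7] [133 192 237]
(284, 70) [ 752.2 -105.8  121.3] [207 211 218]
(284, 90) [ 745.  -108.5  122. ] [205 209 217]
(284, 110) [ 737.7 -111.3  121.9] [203 206 215]
(284, 130) [ 730.  -114.2  121.2] [202 206 214]
(284, 150) [ 722.  -117.3  120.7] [202 204 214]
(284, 170) [ 713.9 -120.4  121.5] [199 203 212]
(284, 190) [ 705.3 -123.7  121.2] [199 202 210]
(284, 210) [ 696.7 -127.   122. ] [200 204 211]
(284, 230) [ 688.7 -130.   125.3] [ 79 159 213]
(284, 250) [ 680.7 -133.   128.4] [35 50 82]
(284, 270) [ 672.4 -136.2  131. ] [35 51 86]
(284, 290) [ 662.2 -140.1  130.6] [24 36 58]
(284, 310) [ 651.5 -144.2  130.4] [24 37 58]
```

View pics/w2.png

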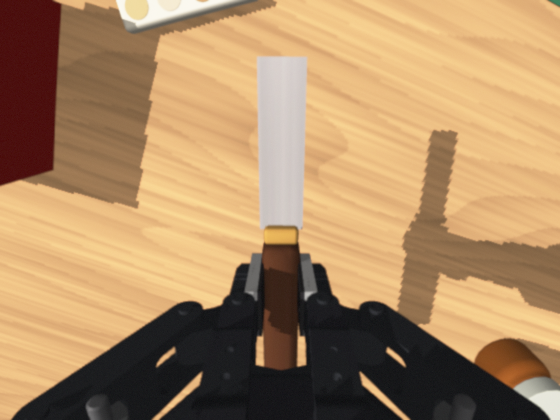

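The picture shows the knife held centrally and level: its tip is at (281,57), and depth puts the blade top at z≈121.5 all along its length. The tip is about 99 mm ahead of the TCP. Next I'll move it in front of the box.

Call:
jog_arm:
  commands:
    - [-5,-15,0,0.01]
    - [-14,-45,0,0.04]
    - [-25,-80,0,0.07]
    - [-36,-115,0,0.1]
    - [-47,-150,0,0.13]
    - [-58,-185,0,0.16]
    - [-69,-220,0,0.19]
    - [-80,-255,0,0.22]
    - [-89,-285,0,0.25]
    - [-97,-309,0,0.262]

```text
time_s: 6.25
position: [461.5, 118.8, 123.5]
tool_rot: [180.0, 0.1, 5.6]
force: [0.6, -0.0, -1.3]
gripper_width: 0.183
finger_force: 97.8
```

Run:
```python
from kn import *
imaging.capture("wrist");imaging.capture("wrist");c,s=knife("pics/w3.png"); print(s["position"],s["tool_rot"],s["time_s"])
print(place_of("wrist","knife_tip")[:2],place_of("wrist","lid_lip")[:2])
for d in place_of("wrist","lid_lip")[:2]: print(world(c,[d["xy"]],z=63),world(c,[d["xy"]]))
hsv=cv2.cvtColor(c["frame"],cv2.COLOR_BGR2HSV)
m=cv2.inRange(hsv,(18,170,60),(35,255,255)); m[200:]=0
W=[]
for col in range(0,560,40):
    r=np.nonzero(m[:,col])[0]
    if len(r): p=world(c,[(col,r.max())],z=60.5)[0]; print(col,r.max(),p.round(1), world(c,[(col,r.max()-6)]).round(1)[0])
for xy in [(284,y) for y in range(60,220,20)]: print(xy,world(c,[xy]).round(1)[0],c["frame"][xy[1],xy[0]])
```

```text
[462.32779436 118.50220928 123.66294795] [1.79993408e+02 1.12689366e-01 5.86658239e+00] 6.4
[{'xy': [280.8, 56.3], 'score': 0.74}] []
(284, 60) [557.5 127.3 118.4] [221 223 228]
(284, 80) [549.8 126.5 121.1] [219 221 227]
(284, 100) [542.2 125.7 118.2] [217 220 225]
(284, 120) [534.3 124.9 120.2] [215 219 224]
(284, 140) [526.  124.  119.3] [214 217 223]
(284, 160) [517.5 123.1 120. ] [213 217 223]
(284, 180) [508.6 122.2 120. ] [213 217 222]
(284, 200) [498.9 121.1 118.4] [212 217 222]
```

View pics/w3.png

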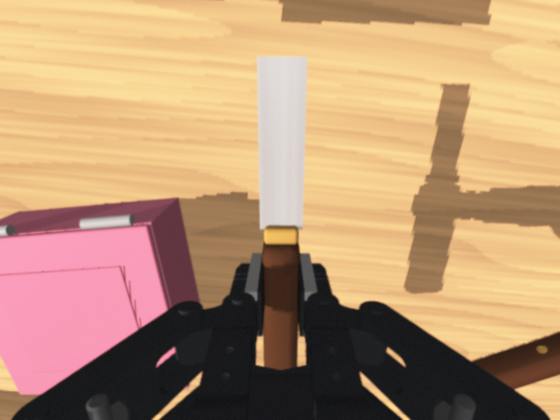

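The picture shows the blade level with its tip at (281,57) and the pink look-alike at lower left, clear of the gripper. The yellow lid is still outside the frame, just ahead of the tip. I'll descend to notch height and then check in the scene view.

Call:
jog_arm:
  commands:
    - [0,0,5,0]
    - [0,0,15,0]
    - [0,0,27,0]
    - [0,0,39,0]
    - [0,0,50,0]
    - [0,0,58,0]
    - [0,0,63,0]
    - [0,0,66,0]
    - [0,0,67,0]
    - [0,0,67,0]

```text
time_s: 7.38
position: [464.1, 117.4, 57.2]
tool_rot: [-180.0, 0.0, 5.7]
force: [-0.5, -0.2, -1.1]
gripper_width: 0.185
finger_force: 97.9
```

```bash
cat > lid.py <<'E'
from kn import *
def lidplane(cam="scene",save=None):
    c=imaging.capture(cam)
    if save: cv2.imwrite(save,c["frame"])
    hsv=cv2.cvtColor(c["frame"],cv2.COLOR_BGR2HSV)
    m=cv2.inRange(hsv,(20,150,50),(35,255,255))
    n,l,s,ce=cv2.connectedComponentsWithStats(m)
    pr=pix(c,[[670,138,80]])[0]
    ok=[i for i in range(1,n) if s[i,4]>150]; i=min(ok,key=lambda i:np.hypot(*(ce[i]-pr)))
    k=cv2.erode((l==i).astype(np.uint8),np.ones((3,3)))
    p=np.argwhere((k>0)&(c["z_map"]>0))[:,::-1]; W=world(c,p)
    for _ in range(4):
        o=W.mean(0); nrm=np.linalg.svd(W-o)[2][2]; e=(W-o)@nrm; W=W[abs(e)<max(3,1.5*e.std())]
    nrm*=np.sign(nrm[2])
    a=np.radians(5.7); 
    ang=np.degrees(np.arctan2(nrm[0]*np.cos(a)+nrm[1]*np.sin(a),nrm[2]))
    print(cam,"lid angle",ang.round(2),"n",nrm.round(3),"centre",o.round(1),len(W),"std",e.std().round(2)); return c
E
python3 - <<'E'
from lid import *
s=monitor.sense();print(s["position"],s["force"],s["torque"],s["time_s"])
for n in("scene","top"): lidplane(n)
c=imaging.capture("wrist")
f=c["frame"]; 
for d in place_of("wrist","knife_tip")[:1]: print(d,world(c,[d["xy"]],z=55))
print([world(c,[(281,y)]).round(1)[0] for y in (70,110,150,190)])
E
```

```text
[464.05826922 117.37640017  57.23715915] [-0.53065887 -0.19587386 -1.05215886] [0.01063485 0.04733619 0.00046878] 7.3833
scene lid angle 0.24 n [0.003 0.011 1.   ] centre [673.9 138.3  67.1] 922 std 1.82
top lid angle -0.18 n [-0.003 -0.001  1.   ] centre [669.1 139.1  68.3] 1229 std 1.64
{'xy': [280.3, 56.4], 'score': 0.97} [[562.1165501  126.80597402  55.        ]]
[array([557.3, 126. ,  53.9]), array([541.8, 124.5,  54. ]), array([525.2, 122.8,  53.5]), array([507.6, 121. ,  54.4])]
```

Call:
jog_arm:
  commands:
    - [3,0,0,0]
    - [9,0,0,0]
    - [17,0,0,0]
    - [25,0,0,0]
    - [33,0,0,0]
    - [41,0,0,0]
    - [49,0,0,0]
    - [55,0,0,0]
    - [60,0,0,0]
    - [61,0,0,0]

```text
time_s: 8.42
position: [525.7, 123.6, 57.3]
tool_rot: [-180.0, -0.0, 5.7]
force: [-0.0, -0.8, -1.1]
gripper_width: 0.184
finger_force: 97.9
```

Run:
```python
from lid import *
s=monitor.sense();print(s["position"],s["force"],s["torque"])
lidplane("scene"); c=imaging.capture("wrist"); cv2.imwrite("pics/w4.png",c["frame"])
```

```text
[525.70801644 123.61504264  57.27838968] [-0.03717814 -0.77157019 -1.08686794] [-0.00315144 -0.05188593 -0.01502563]
scene lid angle 0.05 n [-0.001  0.017  1.   ] centre [672.7 138.6  67.1] 925 std 1.8
```

View pics/w4.png

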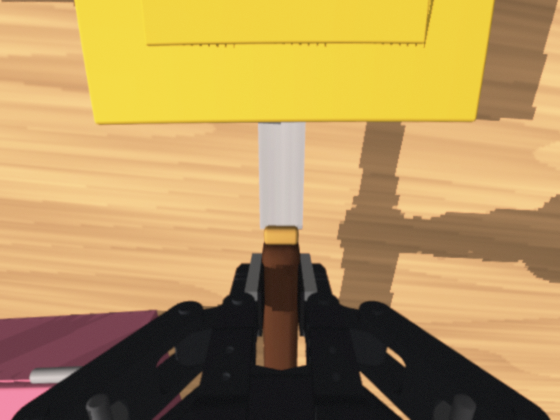

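The blade shows down to row 123 and disappears under the lip there, centred in the notch. There is no contact force, and it is inserted about 25 mm. Now I'll lever along the arc.

Call:
jog_arm:
  commands:
    - [0,0,-3,0]
    - [0,0,-7,0]
    - [0,0,-11,0]
    - [0,0,-15,0]
    - [1,0,-20,0]
    - [2,0,-26,0]
    - [3,0,-32,0]
    - [5,0,-38,0]
    - [6,0,-43,0]
    - [7,0,-47,0]

```text
time_s: 9.35
position: [532.3, 124.3, 105.1]
tool_rot: [-180.0, -0.1, 5.7]
force: [1.1, 0.4, -2.7]
gripper_width: 0.183
finger_force: 97.8
```

Run:
```python
from lid import *
s=monitor.sense();print(s["position"],s["force"],s["torque"],s["gripper_width"])
lidplane("scene");lidplane("top"); c=imaging.capture("wrist")
print([(world(c,[(281,y)]).round(1)[0],c["frame"][y,281]) for y in (150,170,190,205,220)])
```

```text
[532.26260252 124.29320128 105.13805305] [ 1.09514125  0.38384406 -2.66725702] [-0.00447413  0.06646807 -0.02003207] 0.18318580896828704
scene lid angle 20.52 n [0.348 0.045 0.936] centre [677.4 139.4  91.6] 1034 std 1.73
top lid angle 21.18 n [0.36  0.033 0.932] centre [683.8 136.4  91.6] 1052 std 1.58
[(array([593.4, 129.6, 101.2]), array([202, 204, 212], dtype=uint8)), (array([584.6, 128.8, 101.3]), array([201, 204, 212], dtype=uint8)), (array([575.5, 127.8, 101.3]), array([200, 203, 212], dtype=uint8)), (array([568.3, 127.1, 100.9]), array([200, 203, 211], dtype=uint8)), (array([561.3, 126.4, 101.6]), array([200, 204, 211], dtype=uint8))]
```

Everything tracks the plan at about 20.7°, and the knife is steady in the grip. I'll continue to 45°.

Call:
jog_arm:
  commands:
    - [2,0,-5,0]
    - [4,0,-10,0]
    - [7,0,-15,0]
    - [10,0,-20,0]
    - [14,0,-26,0]
    - [18,0,-31,0]
    - [21,0,-36,0]
    - [25,0,-40,0]
    - [27,0,-43,0]
    - [28,0,-44,0]

```text
time_s: 10.33
position: [560.2, 127.1, 148.9]
tool_rot: [-180.0, -0.1, 5.7]
force: [-0.9, 0.3, -1.6]
gripper_width: 0.186
finger_force: 97.8
```

Run:
```python
from lid import *
s=monitor.sense();print(s["position"],s["force"],s["torque"],s["gripper_width"])
lidplane("scene","pics/s5.png");lidplane("top"); c=imaging.capture("wrist")
print([(world(c,[(281,y)]).round(1)[0],c["frame"][y,281]) for y in (150,170,190,205,220)])
a=cv2.imread("pics/s5.png")[180:340,220:430]; cv2.imwrite("pics/s5c.png",cv2.resize(a,(787,600),interpolation=cv2.INTER_CUBIC))
```

```text
[560.19622599 127.07600018 148.86137643] [-0.879559    0.27537462 -1.60946417] [-0.01458055  0.15736515  0.07625004] 0.18644972135966406
scene lid angle 45.28 n [0.707 0.075 0.704] centre [694.1 140.6 118.4] 1041 std 1.66
top lid angle 44.97 n [0.703 0.071 0.708] centre [702.8 132.7 113.2] 711 std 1.53
[(array([620.8, 132.4, 144.9]), array([214, 217, 223], dtype=uint8)), (array([612.1, 131.5, 145.2]), array([215, 218, 223], dtype=uint8)), (array([602.9, 130.5, 144.5]), array([212, 216, 223], dtype=uint8)), (array([595.8, 129.8, 144.6]), array([211, 215, 222], dtype=uint8)), (array([588.3, 129.1, 143.9]), array([213, 216, 222], dtype=uint8))]
```

View pics/s5c.png

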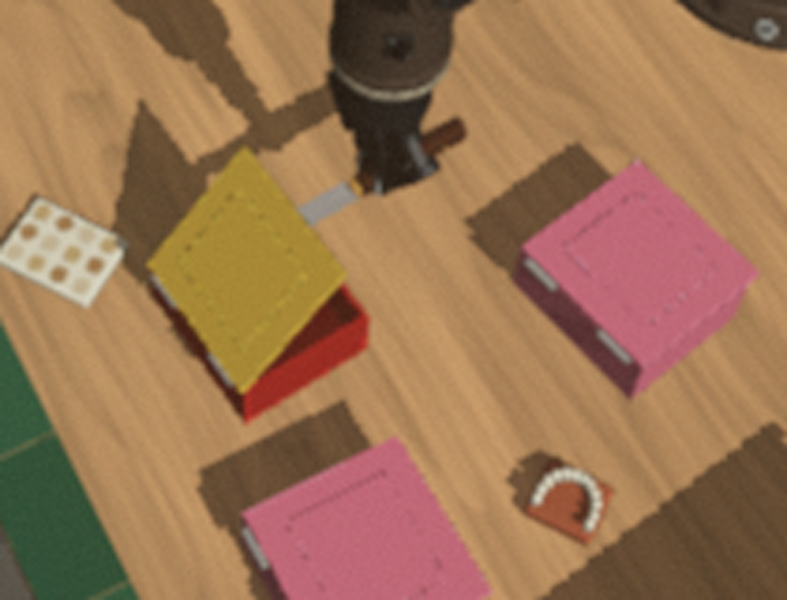

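The lid in the crop, at (150–345, 150–390), is propped at 45° by the blade alone at (330,200), and the gripper is clear of it. I'll hold for one call to check that it is steady, then hand in.

Call:
jog_arm:
  commands:
    - [0,0,0,0]
    - [0,0,0,0]
    - [0,0,0,0]
    - [0,0,0,0]
    - [0,0,0,0]
    - [0,0,0,0]
    - [0,0,0,0]
    - [0,0,0,0]
    - [0,0,0,0]
    - [0,0,0,0]

```text
time_s: 11.32
position: [559.5, 127.0, 148.3]
tool_rot: [-180.0, -0.0, 5.7]
force: [0.1, -0.8, -2.4]
gripper_width: 0.185
finger_force: 97.7
```

Run:
```python
from lid import *
lidplane("top"); c=lidplane("scene")
print(bot.hand_in())
```

```text
top lid angle 44.9 n [0.702 0.072 0.708] centre [703.  134.1 112.2] 709 std 1.45
scene lid angle 44.84 n [0.701 0.075 0.709] centre [694.1 140.  118. ] 1081 std 1.61
the job is handed in; nothing more can be done
None
```

The job is handed in: the knife is still in the gripper and its blade alone props the yellow lid steady at about 45° (44.9° measured just before hand-in, at about 11 s); the arm kept clear of the jar, palette and cast.

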